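Press-test a tubular lamp on the lamp tester

ROBOT

A 7-joint arm with a two-finger parallel gripper is mounted at the origin on the work surface. World frame = base frame: x ahead of the robot, y to its left, z up, the work surface at z = 0. Lengths are in m, angles in rad, forces in N, time in s.
With the tool pointing down it reaches from about 0.4 to 0.85 m from the base axis. Payload 10.4 kg.
Tool frame: the origin (TCP) lies midway between the tips of the shut fingers; the grasp point (between the pads) lies 19 mm behind it; z points along the fingers, y is the line along which they close (so a half turn about z gives the same grasp; the last joint's range is limited). The gripper opens to 87 mm and grips with 3 to 60 N. Pads are 19 mm wide; open, the fingers measure 117 mm over their backs; the gripper's body (75 mm by 190 mm) begins 51 mm behind the grasp point.
Start: joints at [-1.243, 0.332, -0.065, 1.46, 0.022, 1.35, -0.088], TCP at [0.215, 0.587, 0.223] pointing down, gripper open.
Joint ranges: [-2.6, 2.6], [-0.5, 2.12], [-1.47, 1.34], [0.16, 2.42], [-1.27, 4.41], [0.06, 2.06], [-2.6, 2.6]. Speed limits (rad/s): [2.22, 2.22, 2.79, 2.79, 3.14, 3.14, 3.14].

INTERFACE

Orientations are given as a unit quaternion [x, y, z, w].
In Python, from bench import r gives the robot as it stands.
- The arm moves only by the tool arm_command, never from a script. Its argument "moves" is one flat list of numbers, 4 for each row, row after row: the shift along the tool's x, y, z in cm, then the turn about the tool's z in degrees. A call has 1 to 12 rows; each row shifts and turns the commanded pose from where the row before left it, along the tool's axes as they then stand; what a row does not reach is not made up. A row lasts 1/12 s, in which the tool goes at most 41.7 mm and 7.16 degrees, less where a joint would pass 70% of its speed; a pose out of reach is approached as far as the arm can. A call with a gripper value outside its range is refused whole. "fingers" is the opening in per cent of the stroke, from 0 (shut) to 100 (fully open), set as the call begins (left out, the last holds). The fingers move at their own pace and stop on an object; "squeeze" is the grip in N (left out, the last holds). Time passes only in rows, so rows that do not move let the fingers close. It gives the time, the measured TCP pose, the force, the opening and the grip force at its end, in the units of the state.
- r.read_state(): the state, without advancing time (a new reading comes with each control period).
- r.camera(name): name is "scene" or "top"; returns the picture (420x560x3 uint8, red, green, blue); there is no depth.
- r.camera_info(name): a dict with "fx", "fy", "cx", "cy" (pixels), "origin" and "attitude" of the camera in the world. Camera axes: x right, y up, looking along -z (the intrinsics and any distortion apply to the point x, -y, -z); pixel columns grow to the right and rows downward; lengths in m; the calibration is good to about 2 mm. A picture is of the moment at which its call begins. camera_info takes no time and is no camera call.
- r.close_job(): hands the job in; it is judged then, once.
The state is a dict: "time": time; "joint_positions": joint angles; "joint_vel": joint speeds; "joint_torque": joint torques, N m; "ee_pos": TCP position; "eef_rot": TCP orientation; "ft_force": force on the tool from outside, world axes, zero at the start; "torque": the same for the moment, N m; "width": finger opening in m; "grip_force": force on a finger pad.
Only numpy, scipy, OpenCV 4.12 (cv2) and the standard library are available. Lean on these libraries where they do the work, as an engineer would, in place of code of your own. Each camera call takes 0.05 s, during which the arm holds its last target. There are 200 camera calls.

TASK

Take the tall tubular lamp out of the wooden lamp rack and press it, cap down and upright, into the large press-to-test socket of the lamp tester, feeling for the point where the contact spring gives way to the hard stop and the lamp's shoulder sits fully home on the ceramic rim. Press firmly but do not force it, and finish while you are still holding the lamp pressed home, because the spring lifts it off again as soon as you ease off. Leave the other lamps in the rack and everything else on the bench where they are.

Things in the scene. Friction and masses are not known exactly. Their poses are not given: they have to be found in the camera images.
- tube_lamp: Lamp to test, the tallest in the rack and the only straight-sided one: white cylinder 40 mm in diameter, 85 mm high, flat top; below it a metal screw cap 26.5 mm in diameter, 27 mm long, its last 9 mm tapering to a 10 mm tip. Origin: centre of the shoulder (underside of the cylinder); z from cap to top. 50 to 80 g; may be gripped with 60 N. Stands cap down in a rack hole, shoulder on the rack's top.
- globe_lamp: Small ball-shaped white lamp with the same cap, 46 mm in diameter, 52 mm high above the shoulder; stays in the rack. Origin: centre of its shoulder, z up.
- reflector_lamp: Mushroom-shaped white reflector lamp with the same cap, 63 mm in diameter at its widest, 71 mm high above the shoulder; stays in the rack. Origin: centre of its shoulder, z up.
- rack: Fixed wooden lamp rack, a block 75 mm (its x) by 255 mm (its y) and 45 mm high with three 30 mm holes, 34 mm deep, at y = -85, 0 and +85 mm on its centre line; one lamp stands in each, in any order. Origin: centre of its underside, z up.
- tester: Fixed lamp tester: grey steel box 160 mm (its x) by 250 mm (its y), top panel 60 mm above the bench; meter, switch and copper strips rise at most 10 mm above the panel, two white ceramic sockets 12 mm. Large socket at x 0, y +45 mm; small socket (bore 17 mm, not used) at x 0, y -45 mm. Origin: centre of its underside, z up.
- ring: Ceramic tube of the large press-to-test socket, the hard stop: open above, bore 30 mm, outside diameter 41 mm, flat rim. Origin: centre of the rim, 72 mm above the bench; z up. The lamp's cap drops into the bore without screwing; when home, the lamp's shoulder lies on this rim and the two origins coincide.
- contact (a joint): Sprung brass plunger on the large socket's axis, in m: 0 = up, tip 19 mm below the rim; grows as the lamp pushes it down; about 0.008 with the shoulder on the rim. The spring pushes up with 3.6 N at the start, 8.4 N when home (600 N/m): left alone, the lamp stands 8 mm above the rim. The rim itself is rigid. A downward push of 12 to 25 N in all holds the lamp home.
- screwdriver: Bystander: screwdriver with a black handle, 190 mm long, lying on the bench between rack and tester. Origin: on its underside. Not to be moved.
- lampholder: Bystander: black lampholder standing on the bench, 42 mm in diameter, 66 mm high. Origin: on its underside. Not to be moved.
- shade_ring: Bystander: flat black plastic ring lying on the bench near the robot, 52 mm in diameter, 10 mm high. Origin: on its underside. Not to be moved.
- ceiling_rose: Bystander: dark steel ceiling rose, a low cone 84 mm in diameter, 32 mm high, on the left. Origin: on its underside. Not to be moved.
- spanner: Bystander: steel spanner, 160 mm long, lying on the right. Origin: on its underside. Not to be moved.
- parts_box: Bystander: open cardboard box 120 by 160 by 55 mm on the left. Origin: on its underside. Not to be moved.
- oil_can: Bystander: steel bottle 52 mm in diameter, 120 mm high, standing on the right. Origin: on its underside. Not to be moved.
Mind the look-alikes: they are no part of the job. What is shaped like the tube_lamp but pink or purple is not meant.

How it is judged:
On the way:
1. the tubular lamp is lifted clear of the rack in the fingers, its cap tip above the rack's top (z of tube_lamp in the frame of rack above 0.075 m and contact force between the fingers and tube_lamp above 1 N), for 0.1 s.
At the end, for the whole second after the job is handed in: For the last second the fingers hold the tube lamp home: plunger in over 6.5 mm, shoulder within 1.8 mm of the rim and bearing on it over 1 N, under 4 mm off axis, tilt under 4 deg, at rest, push under 40 N; other lamps within 15 mm and loose things within 30 mm of their starts (value of joint contact above 0.0065 m and z of tube_lamp in the frame of ring below 0.0018 m and horizontal distance between tube_lamp and ring below 0.004 m and angle between tube_lamp's own z axis and vertical below 0.07 rad and contact force between tube_lamp and ring above 1 N and contact force between tube_lamp and tester below 40 N and contact force between the fingers and tube_lamp above 3 N and linear speed of tube_lamp below 0.01 m/s and distance of each of globe_lamp, reflector_lamp from where it was at the start of the episode below 0.015 m and distance of each of screwdriver, lampholder, shade_ring, ceiling_rose, spanner, parts_box, oil_can from where it was at the start of the episode below 0.03 m); the arm keeps its last pose, push and grip.
It fails at once if the lamp is forced: more than 45 N between lamp and tester (contact force between tube_lamp and tester above 45 N).
It fails at once if another lamp is disturbed (moved more than 15 mm) (distance of any of globe_lamp, reflector_lamp from where it was at the start of the episode above 0.015 m).
It fails at once if something else on the bench is moved more than 30 mm (distance of any of screwdriver, lampholder, shade_ring, ceiling_rose, spanner, parts_box, oil_can from where it was at the start of the episode above 0.03 m).
It also fails if it takes over 42 s, if anything falls off the work surface, if the arm or the gripper's body presses on something with over 40 N, if the wrist force passes 120 N, or if a joint passes its speed limit or range.

## Working session

There is one attempt and no reset: what is moved stays moved. The work goes in short steps, Python scripts to look and compute and a tool call to move; the robot and the scene stay as the last step left them, time stands still between calls to the robot, and variables do not carry over. Pictures are saved under pics/ and viewed, at most 10 in all, crops included, and the job is handed in when it is done.

Besides the shell and the picture viewer there is one more tool, called after "Emit:" as name(argument=value, ...) on one line, values as JSON. arm_command: Moves the arm, as the interface text tells. Its arguments: {"type":"object","properties":{"moves":{"type":"array"},"fingers":{"type":"number"},"squeeze":{"type":"number"}},"required":["moves"]}

```bash
mkdir -p pics; python3 - <<'E'
from bench import r
import cv2
for n in("scene","top"):
    cv2.imwrite(f"pics/{n}0.png",r.camera(n)[:,:,::-1]); print(n,r.camera_info(n))
s=r.read_state();print({k:s[k] for k in("time","ee_pos","eef_rot","width","ft_force")})
E
```

```text
scene {'fx': 467.0752058673482, 'fy': 467.0752058673482, 'cx': 289.51680997592723, 'cy': 210.5646700371326, 'origin': array([1.44868421, 0.40130278, 0.66845393]), 'attitude': array([0.27812932, 0.41507461, 0.72729103, 0.47053682])}
top {'fx': 477.32499543113124, 'fy': 477.32499543113124, 'cx': 285.06916882451713, 'cy': 205.76999679340668, 'origin': array([0.36789653, 0.01889694, 1.28708397]), 'attitude': array([ 0.04848401, -0.04903077, -0.69535976,  0.71534613])}
{'time': 0.1, 'ee_pos': array([0.21467424, 0.5866194 , 0.22184565]), 'eef_rot': array([ 1.74494268e-01,  9.84657994e-01, -6.15945550e-04, -7.49778772e-05]), 'width': 0.08709239860748676, 'ft_force': array([-0.56955745,  0.71410625,  0.15334332])}
```

View pics/top0.png

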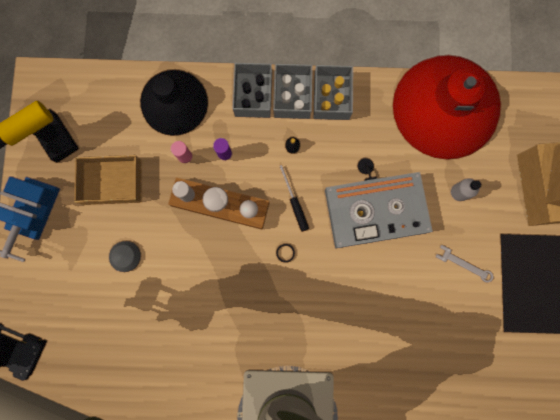

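View pics/scene0.png

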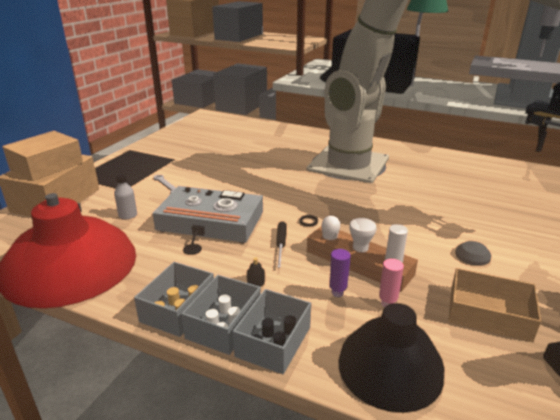

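The top view shows the tube lamp at the left of the rack (about 182,190), and the large socket at about (361,211). The pink and purple look-alikes are at (181,152) and (222,149). I'll enlarge both areas.

```bash
cat > h.py <<'E'
import numpy as np
from scipy.spatial.transform import Rotation as R
from bench import r
def ray(n,u,v):
    i=r.camera_info(n); d=np.array([(u-i["cx"])/i["fx"],-(v-i["cy"])/i["fy"],-1])
    return i["origin"],R.from_quat(i["attitude"]).apply(d)
def at(n,u,v,z):
    o,d=ray(n,u,v); return o+d*(z-o[2])/d[2]
def px(n,p):
    i=r.camera_info(n); c=R.from_quat(i["attitude"]).inv().apply(np.atleast_2d(p)-i["origin"])
    return np.c_[i["cx"]-i["fx"]*c[:,0]/c[:,2], i["cy"]+i["fy"]*c[:,1]/c[:,2]]
E
python3 - <<'E'
import cv2,numpy as np
a=cv2.imread("pics/top0.png");s=cv2.imread("pics/scene0.png")
f=lambda im,x,y,w,h,k:cv2.resize(im[y:y+h,x:x+w],None,fx=k,fy=k,interpolation=cv2.INTER_CUBIC)
A=np.vstack([np.hstack([f(a,160,165,64,48,6),f(a,325,175,64,48,6)]),np.hstack([f(s,365,215,64,48,6),f(s,185,175,64,48,6)])])
cv2.imwrite("pics/c1.png",A);print(A.shape)
E
```

```text
(576, 768, 3)
```

View pics/c1.png

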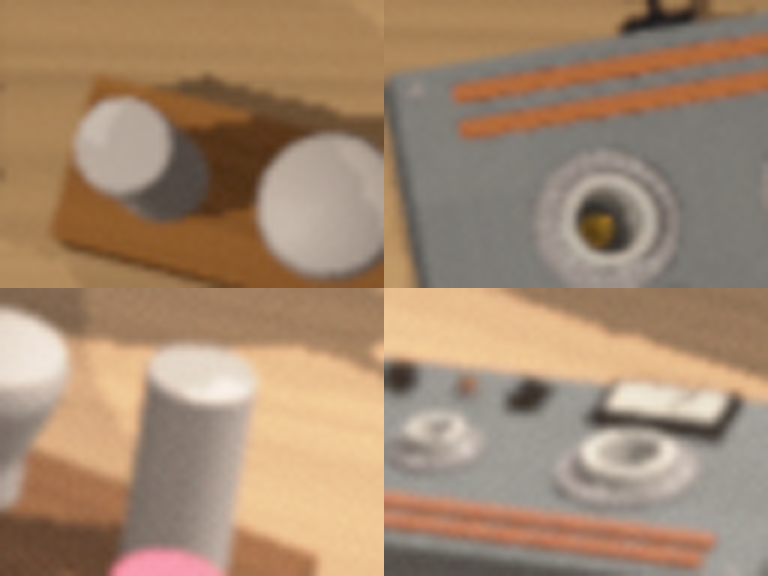

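Crops: lamp top disc is centred at top (180.3,188.8) and scene (398.2,229.1). Socket rim is at top (362.1,211.1) and scene (225.1,201.9). I'll cross-check these in both views and fit the tester and rack outlines.

```bash
python3 - <<'E'
from h import *
L=[("lamp",(180.3,188.8),(398.2,229.1),.13),("ring",(362.1,211.1),(225.1,201.9),.072)]
for n,a,b,z in L:
    print(n,at("top",*a,z).round(4),at("scene",*b,z).round(4))
    o1,d1=ray("top",*a);o2,d2=ray("scene",*b)
    t=np.linalg.lstsq(np.c_[d1,-d2],o2-o1,rcond=None)[0];print((o1+d1*t[0]).round(4),(o2+d2*t[1]).round(4))
for u,v in [(176,178),(168.5,205),(267,227)]: print("rack c",at("top",u,v,.045).round(3))
print("globe,refl",at("top",248.5,209,.07).round(3),at("top",215.3,199,.11).round(3), at("top",396.5,206.5,.072).round(3))
s=r.read_state();print(R.from_quat(s["eef_rot"]).as_matrix().round(3))
E
```

```text
lamp [0.5634 0.2789 0.13  ] [0.567  0.2792 0.13  ]
[0.5637 0.2793 0.1282] [0.5638 0.2788 0.1281]
ring [ 0.5285 -0.1777  0.072 ] [ 0.5317 -0.1775  0.072 ]
[ 0.5287 -0.178   0.0702] [ 0.5292 -0.1791  0.0704]
rack c [0.606 0.311 0.045]
rack c [0.534 0.326 0.045]
rack c [0.483 0.066 0.045]
globe,refl [0.526 0.114 0.07 ] [0.543 0.195 0.11 ] [ 0.543 -0.266  0.072]
[[-0.939  0.344 -0.   ]
 [ 0.344  0.939 -0.001]
 [-0.    -0.001 -1.   ]]
```

Both views agree to 1–3 mm, and the 85 mm rack pitch and 90 mm socket pitch check out. Lamp is at about (0.564, 0.279), ring at about (0.530, -0.178). I'll move above the lamp first, then turn so the fingers close across the rack.

Emit:
arm_command(moves=[-3.6,-1.4,0,0,-3.6,-1.4,0,0,-3.6,-1.4,0,0,-3.6,-1.4,0,0,-3.6,-1.4,0,0,-3.6,-1.4,0,0,-3.6,-1.4,0,0,-3.6,-1.4,0,0,-3.6,-1.4,0,0,-3.6,-1.4,0,0,-3.6,-1.4,0,0,-3.6,-1.4,0,0], fingers=100)

```text
time: 1.1
ee_pos: [0.5637, 0.2792, 0.2223]
eef_rot: [0.174, 0.985, -0.0, -0.0]
ft_force: [-0.3, 0.3, 0.1]
width: 0.0871
grip_force: 0.0
```

Emit:
arm_command(moves=[0,0,0,6.9,0,0,0,6.9,0,0,0,6.9,0,0,0,6.9,0,0,0,6.9,0,0,0,6.9,0,0,0,6.9,0,0,0,6.9,0,0,0,6.9,0,0,0,6.9,0,0,0,6.9,0,0,0,6.9])

```text
time: 2.1
ee_pos: [0.5625, 0.2807, 0.2221]
eef_rot: [0.784, 0.621, -0.0, -0.0]
ft_force: [0.3, 0.1, 0.7]
width: 0.087
grip_force: 0.0
```

Emit:
arm_command(moves=[0,0,0,0,0,0,0,0])

```text
time: 2.27
ee_pos: [0.5625, 0.2808, 0.2222]
eef_rot: [0.781, 0.625, -0.0, 0.0]
ft_force: [-0.7, -0.2, -0.8]
width: 0.0873
grip_force: 0.0
```

```bash
cat >> h.py <<'E'
def to(x,y,z):
    s=r.read_state();M=R.from_quat(s["eef_rot"]).as_matrix()
    print("t",s["time"],"pos",s["ee_pos"].round(4),"tool cm",(M.T@(np.array([x,y,z])-s["ee_pos"])*100).round(2))
    print(M.round(4).tolist(),"F",s["ft_force"].round(2),"w",round(s["width"],4),"g",s["grip_force"],"q",np.round(s["joint_positions"],2))
E
python3 - <<'E'
from h import *
import cv2
to(.564,.279,.071)
n=np.hstack([cv2.resize(r.camera(c)[b:b+120,a:a+120,::-1],None,fx=3.3,fy=3.3,interpolation=cv2.INTER_CUBIC) for c,a,b in(("top",120,135),("scene",330,160))])
cv2.imwrite("pics/a1.png",n)
E
```

```text
t 2.2667 pos [0.5625 0.2808 0.2222] tool cm [-0.13  0.19 15.12]
[[0.2194, 0.9756, -0.0005], [0.9756, -0.2194, -0.0004], [-0.0005, -0.0004, -1.0]] F [-0.67 -0.16 -0.78] w 0.0873 g 0.0 q [-0.85  0.35  0.4   1.47 -0.14  1.35 -0.66]
```

View pics/a1.png

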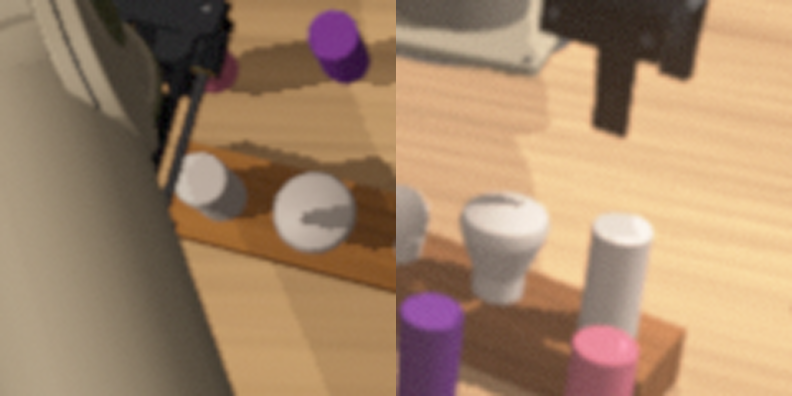

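The gripper is aligned across the rack and above the lamp. The pink look-alike is close to the +x finger, so I'll narrow the opening to 70% and descend.

Emit:
arm_command(moves=[-0.1,0.2,2,0,0,0,2,0,0,0,2,0,0,0,2,0,0,0,2,0,0,0,2,0,0,0,1.5,0,0,0,1,0,0,0,0.6,0,0,0,0,0,0,0,0,0], fingers=70)

```text
time: 3.28
ee_pos: [0.5648, 0.2794, 0.0721]
eef_rot: [0.782, 0.623, 0.0, 0.0]
ft_force: [-0.1, 0.3, 1.0]
width: 0.061
grip_force: 0.0
```

```bash
python3 - <<'E'
from h import *
import cv2
to(.564,.279,.071)
n=np.hstack([cv2.resize(r.camera(c)[b:b+120,a:a+120,::-1],None,fx=3.3,fy=3.3,interpolation=cv2.INTER_CUBIC) for c,a,b in(("top",120,135),("scene",330,160))])
cv2.imwrite("pics/a2.png",n)
E
```

```text
t 3.2833 pos [0.5648 0.2794 0.0721] tool cm [-0.06 -0.07  0.11]
[[0.2226, 0.9749, 0.0005], [0.9749, -0.2226, 0.0004], [0.0005, 0.0004, -1.0]] F [-0.13  0.27  1.01] w 0.061 g 0.0 q [-0.82  0.48  0.37  1.63 -0.19  1.07 -0.62]
```

View pics/a2.png

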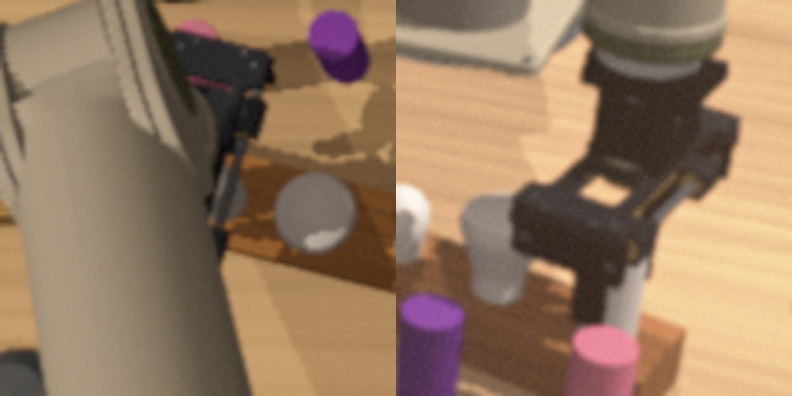

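The fingers straddle the lamp with the pose as planned, so I'll grip and lift.

Emit:
arm_command(moves=[0,0,0,0,0,0,0,0,0,0,0,0,0,0,0,0,0,0,0,0,0,0,0,0,0,0,0,0,0,0,0,0,0,0,0,0,0,0,0,0], fingers=0, squeeze=55)

```text
time: 4.22
ee_pos: [0.5645, 0.2794, 0.0717]
eef_rot: [0.782, 0.623, 0.0, -0.0]
ft_force: [-1.9, -1.1, 3.4]
width: 0.0393
grip_force: 55.0
```

```bash
python3 -c "
from h import *
to(.564,.279,.071)"
```

```text
t 4.2167 pos [0.5645 0.2794 0.0717] tool cm [-0.05 -0.04  0.07]
[[0.2232, 0.9748, 0.0002], [0.9748, -0.2232, 0.0002], [0.0003, 0.0001, -1.0]] F [-1.94 -1.09  3.38] w 0.0393 g 54.999095387756824 q [-0.82  0.48  0.37  1.63 -0.19  1.07 -0.62]
```

Emit:
arm_command(moves=[0,0,-0.5,0,0,0,-1,0,0,0,-1.5,0,0,0,-2,0,0,0,-2,0,0,0,-2,0,0,0,-2,0,0,0,-1.3,0,0,0,-0.7,0,0,0,0,0,0,0,0,0])

```text
time: 5.13
ee_pos: [0.5642, 0.2793, 0.201]
eef_rot: [0.782, 0.623, -0.0, -0.0]
ft_force: [0.8, -0.8, -0.4]
width: 0.0392
grip_force: 55.0
```

Emit:
arm_command(moves=[-1.5,0.2,0,0,-2.8,0.4,0,0,-2.8,0.4,0,0,-2.8,0.4,0,0,-2.8,0.4,0,0,-2.8,0.4,0,0,-2.8,0.4,0,0,-2.8,0.4,0,0])

```text
time: 5.8
ee_pos: [0.5454, 0.0647, 0.2003]
eef_rot: [0.782, 0.623, -0.001, -0.0]
ft_force: [-0.4, -0.8, -1.8]
width: 0.0394
grip_force: 55.0
```

Emit:
arm_command(moves=[-2.8,0.4,0,0,-2.8,0.4,0,0,-2.8,0.4,0,0,-2.8,0.4,0,0,-2.8,0.4,0,0,-2.8,0.4,0,0,-2.8,0.4,0,0,-2.8,0.4,0,0,-1.8,0.2,0,0,0,0,0,0,0,0,0,0])

```text
time: 6.72
ee_pos: [0.5244, -0.178, 0.2005]
eef_rot: [0.783, 0.622, -0.001, -0.001]
ft_force: [0.8, 0.1, -0.6]
width: 0.0391
grip_force: 55.0
```

```bash
python3 - <<'E'
from h import *
import cv2
to(.5295,-.1777,.14)
n=np.hstack([cv2.resize(r.camera(c)[b:b+120,a:a+120,::-1],None,fx=3.3,fy=3.3,interpolation=cv2.INTER_CUBIC) for c,a,b in(("top",310,150),("scene",165,110))])
cv2.imwrite("pics/a3.png",n)
E
```

```text
t 6.7167 pos [ 0.5244 -0.178   0.2005] tool cm [0.15 0.51 6.04]
[[0.2261, 0.9741, -0.0019], [0.9741, -0.2261, 0.0], [-0.0004, -0.0018, -1.0]] F [ 0.81  0.08 -0.57] w 0.0391 g 54.99907429330051 q [-0.34  0.21  0.68  1.71 -0.14  1.27  0.14]
```

View pics/a3.png

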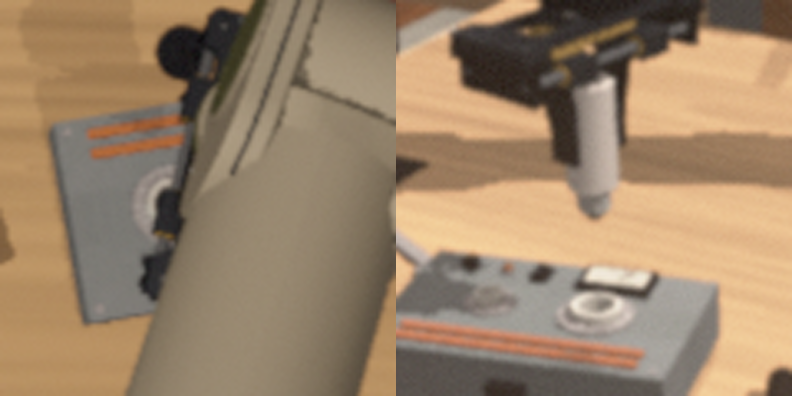

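The lamp hangs upright above the socket, at the right of the crop (tip about 593,212; rim about 600,305). I'll correct the offset and lower until the tip is just above the rim.

Emit:
arm_command(moves=[0.17,0.46,1,0,0,0,1.5,0,0,0,1.5,0,0,0,1.5,0,0,0,0.9,0,0,0,0.4,0,0,0,0,0,0,0,0,0])

```text
time: 7.48
ee_pos: [0.5309, -0.1757, 0.1338]
eef_rot: [0.782, 0.623, 0.0, 0.0]
ft_force: [0.6, 0.5, -0.2]
width: 0.0391
grip_force: 55.0
```

```bash
python3 - <<'E'
from h import *
import cv2
to(.5293,-.1774,.126)
s=r.read_state();p=s["ee_pos"]
im=r.camera("scene")[:,:,::-1]
n=cv2.resize(im[140:220,190:280],None,fx=7,fy=7,interpolation=cv2.INTER_CUBIC)
cv2.imwrite("pics/a4.png",n)
sh=p-[0,0,.0267]
Q=np.array([[sh[0],sh[1],sh[2]],sh-[0,0,.018],sh-[0,0,.027],[.5285,-.1777,.072],[.5302,-.1777,.072]])
print(((px("scene",Q)-[190,140]+.5)*7).round(1))
E
```

```text
t 7.4833 pos [ 0.5309 -0.1757  0.1338] tool cm [-0.2  -0.12  0.78]
[[0.2228, 0.9749, 0.0002], [0.9749, -0.2228, -0.0], [0.0, 0.0002, -1.0]] F [ 0.6   0.46 -0.22] w 0.0391 g 54.99896409921348 q [-0.32  0.29  0.66  1.78 -0.19  1.14  0.18]
[[249.3 353.9]
 [252.  396.8]
 [253.3 418. ]
 [253.1 433. ]
 [250.8 435. ]]
```

View pics/a4.png

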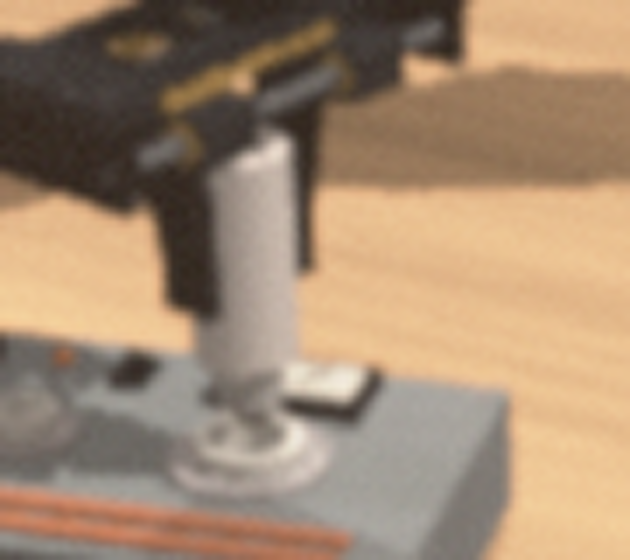

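The lamp is upright with its tip just above the bore and about 1–2 mm to the right. I'll correct and enter slowly.

Emit:
arm_command(moves=[-0.15,-0.12,0,0,0,0,0.3,0,0,0,0.3,0,0,0,0.3,0,0,0,0.2,0,0,0,0,0,0,0,0,0])

```text
time: 8.12
ee_pos: [0.529, -0.1771, 0.1224]
eef_rot: [0.782, 0.623, -0.0, -0.0]
ft_force: [-0.3, -0.3, -0.8]
width: 0.0391
grip_force: 55.0
```

Emit:
arm_command(moves=[0,0,0.2,0,0,0,0.2,0,0,0,0.1,0,0,0,0,0])

```text
time: 8.45
ee_pos: [0.5289, -0.1771, 0.1172]
eef_rot: [0.782, 0.623, -0.0, -0.0]
ft_force: [1.0, 0.4, -0.4]
width: 0.0393
grip_force: 55.0
```

Emit:
arm_command(moves=[0,0,0.2,0,0,0,0.2,0,0,0,0.1,0,0,0,0,0])

```text
time: 8.78
ee_pos: [0.5289, -0.177, 0.1122]
eef_rot: [0.782, 0.623, -0.0, -0.0]
ft_force: [-0.3, -0.7, -0.3]
width: 0.0392
grip_force: 55.0
```

Emit:
arm_command(moves=[0,0,0.2,0,0,0,0.2,0,0,0,0.1,0,0,0,0,0])

```text
time: 9.12
ee_pos: [0.5289, -0.177, 0.1072]
eef_rot: [0.782, 0.623, -0.0, -0.0]
ft_force: [0.0, 0.2, -0.1]
width: 0.0392
grip_force: 55.0
```

The cap is fully in the bore with no side force. Next is the spring: contact should come near z 0.1067 and home near 0.0987.

Emit:
arm_command(moves=[0,0,0.15,0,0,0,0.15,0,0,0,0.1,0,0,0,0,0])

```text
time: 9.45
ee_pos: [0.5292, -0.1771, 0.1036]
eef_rot: [0.782, 0.623, 0.0, 0.0]
ft_force: [-0.5, 0.7, 4.0]
width: 0.0391
grip_force: 55.0
```

Emit:
arm_command(moves=[0,0,0.1,0,0,0,0.1,0,0,0,0.05,0,0,0,0,0])

```text
time: 9.78
ee_pos: [0.5292, -0.1772, 0.1013]
eef_rot: [0.782, 0.623, 0.0, 0.0]
ft_force: [-1.6, 0.4, 6.1]
width: 0.0393
grip_force: 55.0
```

Emit:
arm_command(moves=[0,0,0.1,0,0,0,0.05,0,0,0,0,0])

```text
time: 10.03
ee_pos: [0.5292, -0.1772, 0.0999]
eef_rot: [0.782, 0.623, 0.0, 0.0]
ft_force: [-2.2, 0.2, 6.8]
width: 0.0396
grip_force: 55.0
```

Emit:
arm_command(moves=[0,0,0.05,0,0,0,0,0,0,0,0,0])

```text
time: 10.28
ee_pos: [0.5292, -0.1772, 0.0995]
eef_rot: [0.782, 0.623, 0.0, 0.0]
ft_force: [-2.2, 1.2, 6.5]
width: 0.039
grip_force: 55.0
```

Emit:
arm_command(moves=[0,0,0.05,0,0,0,0,0,0,0,0,0])

```text
time: 10.53
ee_pos: [0.5292, -0.1772, 0.099]
eef_rot: [0.782, 0.623, 0.0, 0.0]
ft_force: [-2.0, 1.5, 6.9]
width: 0.0394
grip_force: 55.0
```

Emit:
arm_command(moves=[0,0,0.04,0,0,0,0,0,0,0,0,0])

```text
time: 10.78
ee_pos: [0.5292, -0.1772, 0.0987]
eef_rot: [0.782, 0.623, 0.0, 0.0]
ft_force: [-3.0, 0.9, 9.0]
width: 0.039
grip_force: 55.0
```

Emit:
arm_command(moves=[0,0,0.04,0,0,0,0,0,0,0,0,0])

```text
time: 11.03
ee_pos: [0.5293, -0.1772, 0.0987]
eef_rot: [0.782, 0.623, 0.0, -0.0]
ft_force: [-5.5, 2.1, 12.3]
width: 0.0393
grip_force: 55.0
```

Emit:
arm_command(moves=[0,0,0.04,0,0,0,0,0,0,0,0,0])

```text
time: 11.28
ee_pos: [0.5292, -0.1772, 0.0986]
eef_rot: [0.782, 0.623, 0.0, -0.0]
ft_force: [-6.9, 1.4, 16.9]
width: 0.0393
grip_force: 55.0
```

The spring gave way to the hard stop at z 0.0987: z stays still while the force climbs to 17 N. I'll check that it's steady and look once.

Emit:
arm_command(moves=[0,0,0,0,0,0,0,0,0,0,0,0,0,0,0,0,0,0,0,0,0,0,0,0])

```text
time: 11.78
ee_pos: [0.5293, -0.1772, 0.0986]
eef_rot: [0.782, 0.623, 0.0, -0.0]
ft_force: [-6.7, 2.6, 16.8]
width: 0.0392
grip_force: 55.0
```

```bash
python3 - <<'E'
from h import *
import cv2
to(.5293,-.1774,.0987)
im=r.camera("scene")[:,:,::-1]
cv2.imwrite("pics/a5.png",cv2.resize(im[140:220,190:280],None,fx=7,fy=7,interpolation=cv2.INTER_CUBIC))
E
```

```text
t 11.7833 pos [ 0.5293 -0.1772  0.0986] tool cm [-0.02  0.01 -0.01]
[[0.2234, 0.9747, 0.0006], [0.9747, -0.2234, 0.0008], [0.0009, 0.0004, -1.0]] F [-6.72  2.65 16.84] w 0.0392 g 55.003575501032174 q [-0.3   0.33  0.64  1.82 -0.23  1.07  0.2 ]
```

View pics/a5.png

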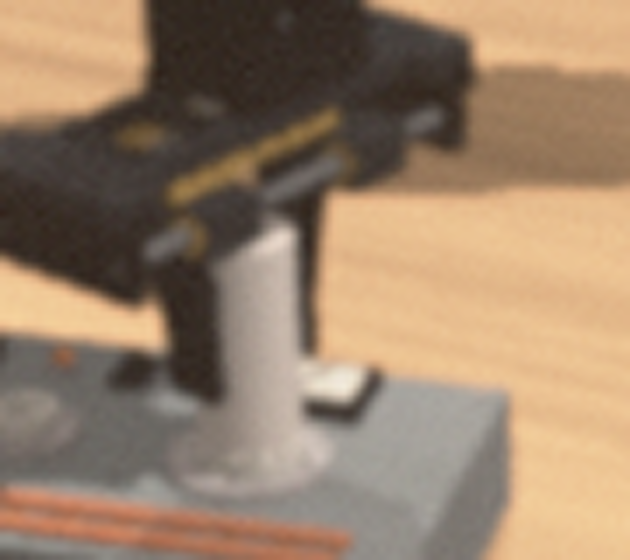

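The lamp stands upright and centred, with its shoulder on the rim at about (253,455). It is steady at 17 N and 55 N grip, at the height expected for home, so I'm handing in.

```bash
python3 -c "
from bench import r
print(r.close_job())"
```

```text
the job is handed in; nothing more can be done
None
```

I handed in the job with the tube lamp held pressed home in the large socket: about 17 N down, 55 N grip, upright and steady, with its shoulder on the rim. The simulator returned no verdict.

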